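# Hang a rinsed steel cup on its drying post

## Task

The rinsed steel cup lies on its side in the sloping wire cradle. Pick it up, turn it mouth down and lower it gently over the empty wire drying post until you feel its floor rest on the rubber pad on top, then let go of it there, standing straight. Do not drop it on, and leave the cup already drying on the other post and the bottle, tip cleaner and tape nearby where they are.

Things in the scene. Friction and masses are not known exactly. Their poses are not given: they have to be found in the camera images.
- cup: the rinsed cup: straight stainless steel cup, 52 mm outside diameter, 88 mm tall, 47 mm wide inside, floor 3 mm thick, 0.1 to 0.2 kg. Origin: centre of the outside of its closed end; its z axis runs along the cup towards the mouth (centre at z = 88 mm). At the start it lies in the cradle, mouth end lower, z axis 20 degrees below level
- cup_floor (a point): centre of the cup's inner floor, 3 mm from the origin towards the mouth; its z axis is the cup's
- cradle: fixed wire cradle in a grey drip tray 124 x 92 x 12 mm; the cup lies on its two sloping rails, 32 mm apart, under the cup; beside the cup is free space. Two wire ends stand up before the lower edge of the mouth. Origin: underside centre; x axis points level to the low (mouth) end. The cup's closed end lies at x -41, z 81 mm, its mouth at x 41, z 51 mm
- free_post: the empty drying post, fixed: round grey foot 96 mm wide, 11 mm high, and an upright cage of two crossed steel wire hoops, 41 mm across up to 82 mm height, then rounded inwards to a black rubber pad 23 mm wide at the top. Origin: centre of the underside on the bench, z up
- free_post_top (a point): top centre of the rubber pad of the empty post, 110 mm above the bench; the floor of a cup in place rests on it, its rim then hanging 25 mm above the bench
- busy_post: a second post, the same as the empty one, fixed, which carries the dry cup. Origin: centre of the underside
- dry_cup: a second cup, the same as the first, standing mouth down on the busy post; leave it alone. Origin: centre of the outside of its closed end (now its top), z axis towards the mouth (down)
- flux_bottle: yellow dispensing bottle with a nozzle, 40 mm diameter, 112 mm tall, loose; origin at the centre of its underside
- tip_cleaner: black round tip cleaner with brass wool, 60 mm diameter, 48 mm tall, loose; origin at the centre of its underside
- tape_1: roll of black tape lying flat, 62 mm diameter, 19 mm tall, loose; origin at the centre of its underside
Mind the look-alikes: they are no part of the job. Leave any turquoise look-alike of the free_post alone.

How it is judged:
By the outcome, as a careful person would: the job done as asked, in the order asked, and still so for the second after the job is handed in, with the robot touching nothing.
It also fails if it takes over 45 s, if anything falls off the work surface, if the arm or the gripper's body presses on something with over 40 N, if the wrist force passes 120 N, or if a joint passes its speed limit or range.

## Robot

A 6-joint arm with a two-finger parallel gripper is mounted at the origin on a cart in front of the work surface, level with it; the furniture and walls round the work are solid. World frame = base frame: x ahead of the robot, y to its left, z up, the work surface at z = 0. Lengths are in m, angles in degrees, forces in N, time in s.
With the tool pointing down it reaches from about 0.325 to 0.75 m from the base axis. Payload 7.6 kg.
Tool frame: the origin (TCP) lies at the very end of the fingers, on their centre line; the grasp point (between the pads) lies 19 mm behind it; x points along the fingers, y is the direction in which the jaws open and shut, and the axes are right-handed (so a half turn about x gives the same grasp; the last joint's range is limited). The gripper opens to 85 mm and grips with 20 to 120 N. Pads are 22 mm wide; open, the fingers measure 114 mm over their backs; the gripper's body (76 mm by 85 mm) begins 54 mm behind the grasp point. The pads swing forward as they close: fully open they stand 13 mm farther back than shut.
Start: joints at [71.946, 2.991, 80.254, -0, 96.75, -4.028], TCP at [0.127, 0.509, 0.201] pointing down, gripper open.
Joint ranges: [-166.34, 166.34], [-52.06, 124.39], [6.96, 135.62], [-60.46, 240.46], [14.63, 156.25], [-167.68, 167.68]. Speed limits (degrees/s): [147.25, 147.25, 172.46, 180, 180, 180].

## Interface

Orientations are given as [roll, pitch, yaw] about the fixed x, y, z axes, in that order (R = Rz(yaw) Ry(pitch) Rx(roll)).
In Python, from plant import arm, optics gives the robot as it stands. The module is installed in compiled form; this text tells all that it offers.
- The arm moves only by the tool carry_out, never from a script. Its argument "rows" is a list of rows, each an object with "dp": the shift along the world's x, y, z each as a share of 0.025 m, from -1 to 1, a list of three; "turn": the turn, a rotation vector about the world's x, y, z each as a share of 0.15 rad, from -1 to 1, a list of three; "grip": the gripper's target within -1 to 1 (fully open at 1, half-way at 0, shut at -1). A call has exactly 10 rows; each row shifts and turns the commanded pose from where the row before left it; what a row does not reach is not made up. A row lasts 1/8 s, in which the tool goes at most 62.5 mm and 10.7 degrees, less where a joint would pass 70% of its speed; a pose out of reach is approached as far as the arm can. A call with a number of a shift or a turn outside -1 to 1 is refused whole. A call with a gripper value outside its range is refused whole. The fingers move at their own pace and stop on an object; the grip force is fixed at half the most. Time passes only in rows, so rows that do not move let the fingers close, or fill a call up. It gives the time, the measured TCP pose, the force and the opening at its end, in the units of the state.
- arm.sense(): the state, without advancing time (a new reading comes with each control period).
- optics.camera(name): name is "scene" or "top"; returns (picture, depth): 420x560x3 uint8, red, green, blue; 420x560 float32, m along the optical axis (not along the pixel's ray), 0 where there is no reading.
- optics.camera_model(name): a dict with "intrinsics" (3x3 intrinsics, pixels), "dist_coeffs" ([k1, k2, p1, p2, k3] as OpenCV has them; the pictures are not rectified), "camera_from_world" (4x4, takes a point from world to camera coordinates). Camera axes: x right, y down, z forward; pixel columns grow to the right and rows downward; lengths in m; the calibration is good to about 2 mm. A picture is of the moment at which its call begins. camera_model takes no time and is no camera call.
- arm.sign_off(): hands the job in, once; it reports no verdict.
Trained networks look in the newest picture that a camera, given by its name, has taken for a name from the list of things; names that differ only in an ending like _2 or _b are one class to them, and where a whole thing is asked for, a point or a joint stands for the part that bears it (a point fixed in the world has none). Each returns a list of dicts, best first, with "p" (0 to 1); they miss things now and then, are a little off and sometimes report something else, mostly with a low value. They report only what shows in the picture. A call takes as long as a camera call. They do not tell look-alikes from the thing itself.
- optics.find_in(thing, camera): "at" ([x, y, z] in m, in world coordinates, good to about 4 mm: the middle of the surface that is visible of it).
- optics.regions_of(thing, camera): "pixels" (420x560 bool, what is visible of it).
- optics.place_of(thing, camera): "at" ([x, y, z] in m, in world coordinates, good to about 4 mm: a listed point, or the origin of a listed thing).
The state is a dict: "t": time; "joint_pos": joint angles; "qd": joint speeds; "effort": joint torques, N m; "tool_pos": TCP position; "eef_rot": TCP orientation; "contact_force": force on the tool from outside, world axes, zero at the start; "ft_torque": the same for the moment, N m; "opening": opening from 0.0 (shut) to 1.0 (fully open).
Only numpy, scipy, OpenCV 4.12 (cv2) and the standard library are available. Lean on these libraries where they do the work, as an engineer would, in place of code of your own. Each camera call takes 0.05 s, during which the arm holds its last target. There are 200 camera calls.

## Working session

There is one attempt and no reset: what is moved stays moved. The work goes in short steps, Python scripts to look and compute and a tool call to move; the robot and the scene stay as the last step left them, time stands still between calls to the robot, and variables do not carry over. Pictures are saved under pics/ and viewed, about 8 in all and at most 12, crops included, and the job is handed in when it is done.

Besides the shell and the picture viewer there is one more tool, called after "Request:" as name(argument=value, ...) on one line, values as JSON. carry_out: Moves the arm, as the interface text tells. Shift numbers are shares of 0.025 m and turn numbers shares of 0.15 rad, none past 1 either way. Its arguments: {"type":"object","properties":{"rows":{"type":"array"}},"required":["rows"]}

```bash
mkdir -p pics
cat > look.py <<'E'
from plant import arm, optics
import cv2, numpy as np
def both(tag):
    ims=[]
    for c in ("scene","top"):
        p,d=optics.camera(c); cv2.imwrite(f"pics/{tag}_{c}.png",p[:,:,::-1]); np.save(f"pics/{tag}_{c}.npy",d)
def pix(c,P):
    m=optics.camera_model(c);T=np.array(m["camera_from_world"])
    r,_=cv2.Rodrigues(T[:3,:3]); return cv2.projectPoints(np.array(P,float).reshape(-1,1,3),r,T[:3,3],np.array(m["intrinsics"]),np.array(m["dist_coeffs"]))[0][:,0]
def cloud(c,d):
    m=optics.camera_model(c);T=np.array(m["camera_from_world"]);h,w=d.shape
    u,v=np.meshgrid(np.arange(w),np.arange(h))
    q=cv2.undistortPoints(np.stack([u,v],-1).reshape(-1,1,2).astype(float),np.array(m["intrinsics"]),np.array(m["dist_coeffs"]))[:,0]
    X=np.c_[q,np.ones(len(q))]*d.reshape(-1,1)
    return ((X-T[:3,3])@T[:3,:3]).reshape(h,w,3)
E
python3 - <<'E'
from look import *
both("a")
for th in ("cup","cradle","free_post","free_post_top","busy_post","flux_bottle","tip_cleaner","tape_1"):
    for c in ("scene","top"):
        for r in optics.place_of(th,c)[:4]:
            print(th,c,round(r["p"],2),np.round(r["at"],3),pix(c,r["at"])[0].round())
print(arm.sense())
for c in ("scene","top"):print(np.linalg.inv(optics.camera_model(c)["camera_from_world"]).round(2))
E
```

```text
cup scene 0.66 [ 0.512 -0.222  0.08 ] [282. 230.]
cup top 0.69 [ 0.514 -0.223  0.08 ] [307. 223.]
cradle scene 0.58 [ 0.485 -0.259 -0.001] [291. 271.]
free_post scene 0.7 [ 0.748 -0.422  0.002] [392. 233.]
free_post scene 0.2 [0.58  0.083 0.115] [187. 179.]
free_post top 0.57 [ 0.749 -0.421  0.003] [369. 145.]
free_post_top scene 0.77 [ 0.618 -0.082  0.114] [250. 187.]
free_post_top scene 0.54 [ 0.747 -0.42   0.115] [397. 193.]
free_post_top scene 0.46 [ 0.512 -0.219  0.08 ] [280. 230.]
free_post_top top 0.7 [ 0.752 -0.421  0.111] [378. 136.]
free_post_top top 0.69 [ 0.617 -0.079  0.112] [254. 185.]
busy_post scene 0.75 [ 0.576  0.08  -0.003] [191. 220.]
busy_post top 0.67 [ 0.576  0.084 -0.   ] [201. 203.]
flux_bottle scene 0.63 [ 0.789  0.024 -0.004] [248. 194.]
flux_bottle top 0.48 [0.791 0.026 0.001] [221. 132.]
flux_bottle top 0.17 [ 0.516 -0.224  0.081] [307. 223.]
tip_cleaner scene 0.68 [0.406 0.046 0.002] [159. 253.]
tip_cleaner top 0.58 [0.408 0.049 0.   ] [213. 260.]
tape_1 scene 0.9 [ 0.388 -0.118 -0.002] [213. 277.]
tape_1 top 0.48 [ 0.39  -0.113  0.   ] [268. 266.]
{'t':
[... 158 characters left out ...]
904, -0.03589857,  0.02874213,  0.01262395, -0.03768086,
        0.03669353]), 'effort': array([-1.09180608e-03, -3.81513119e+01, -3.60322237e+01, -1.61767621e-04,
       -1.51136805e-04,  4.49099036e-05]), 'tool_pos': array([0.12720342, 0.50937246, 0.20132821]), 'eef_rot': array([111.93223346,  89.9943    ,  97.90743041]), 'contact_force': array([ 0.4783117 ,  0.37480024, -0.67475153]), 'ft_torque': array([-0.0454438 , -0.03558686,  0.01357607]), 'opening': 1.0022732759648598}
[[ 0.45 -0.41  0.79 -0.23]
 [-0.89 -0.21  0.4  -0.57]
 [ 0.   -0.89 -0.46  0.56]
 [ 0.    0.    0.    1.  ]]
[[-0.01 -1.    0.06  0.5 ]
 [-1.    0.01  0.01 -0.14]
 [-0.01 -0.06 -1.    1.21]
 [ 0.    0.    0.    1.  ]]
```

View pics/a_scene.png

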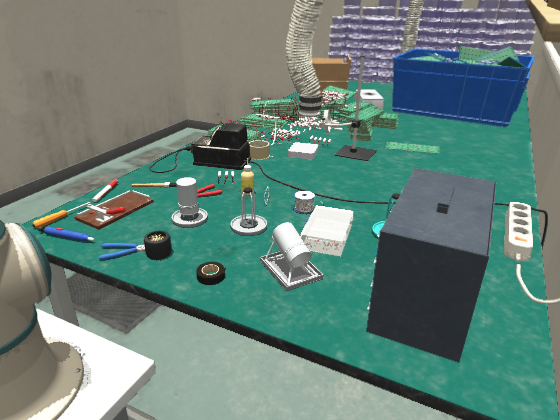

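View pics/a_top.png

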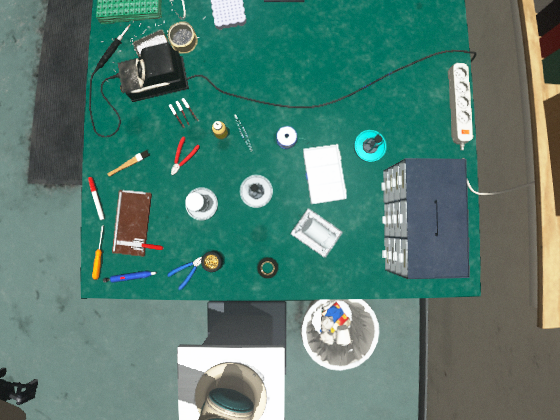

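The scene view shows the cup in its cradle at (291,245), a grey empty post at (250,205) and the covered post at (188,200). The turquoise post is half hidden at (378,228). In the top view these are at (317,232), (256,190), (201,203) and (370,145).

Candidates for the post (top view):
- Grey (256,190): empty, and the one I choose.
- Grey (201,203): carries the dry cup.
- Turquoise (370,145): the look-alike.

Candidates for the cup:
- (317,232): lying in the cradle, and the one I choose.
- (201,203): the dry cup.

Next I'll check both choices in a close crop and fit them.

Run:
```python
from look import *
from scipy.optimize import least_squares
a=cv2.imread("pics/a_top.png")[165:275,235:365];b=cv2.imread("pics/a_scene.png")[175:295,225:345]
cv2.imwrite("pics/crop1.png",np.hstack([cv2.resize(a,(400,400*110//130)),cv2.resize(b,(338,338))]))
pts=[]
for c in ("scene","top"):
    d=np.load(f"pics/a_{c}.npy");P=cloud(c,d);optics.camera(c)
    for r in optics.regions_of("cup",c)[:3]:
        m=r["pixels"];Q=P[m&(d>0)];print(c,r["p"],m.sum(),np.median(Q,0).round(3))
        if np.hypot(*(np.median(Q,0)[:2]-[.49,-.25]))<.05:
            m=cv2.erode(m.astype(np.uint8),np.ones((2,2)))>0; pts.append(P[m&(d>0)])
    for lo,hi,n in (((.59,-.11,.1),(.65,-.05,.13),"posttop"),((.58,-.12,.004),(.67,-.03,.02),"foot"),((.43,-.33,.005),(.56,-.19,.02),"tray"),((.3,-.7,.1),(.75,-.3,.5),"cabinet"),((.63,-.33,.01),(.8,-.18,.2),"box")):
        s=((P>lo)&(P<hi)).all(-1)&(d>0);Q=P[s]
        if len(Q): print(c,n,len(Q),Q.mean(0).round(4),Q.min(0).round(3),Q.max(0).round(3))
for i,Q in enumerate(pts+[np.vstack(pts)]):
    def f(x):
        el=np.radians(20);ax=np.array([np.cos(x[2])*np.cos(el),np.sin(x[2])*np.cos(el),-np.sin(el)])
        v=Q-[x[0],x[1],.066];al=v@ax
        return np.linalg.norm(v-np.outer(al,ax),axis=1)-.026
    s=least_squares(f,[.486,-.256,np.radians(-128)],loss="soft_l1",f_scale=.002);el=np.radians(20);x=s.x
    ax=np.array([np.cos(x[2])*np.cos(el),np.sin(x[2])*np.cos(el),-np.sin(el)])
    al=(Q-[x[0],x[1],.066])@ax
    print(i,len(Q),s.x[:2],np.degrees(x[2]),np.median(abs(f(x))),"axial",np.percentile(al,[1,5,95,99]))
```

```text
scene 0.78 1066 [ 0.478 -0.265  0.079]
scene 0.55 693 [0.395 0.037 0.034]
scene posttop 53 [ 0.6091 -0.0807  0.1076] [ 0.6   -0.091  0.1  ] [ 0.624 -0.07   0.111]
scene foot 445 [ 0.6139 -0.079   0.0102] [ 0.58  -0.119  0.005] [ 0.66  -0.032  0.019]
scene tray 469 [ 0.473  -0.2634  0.0096] [ 0.43  -0.33   0.005] [ 0.531 -0.19   0.02 ]
scene cabinet 13592 [ 0.4406 -0.5423  0.1887] [ 0.372 -0.619  0.1  ] [ 0.75  -0.407  0.236]
scene box 1016 [ 0.693  -0.2676  0.0403] [ 0.63 -0.33  0.01] [ 0.793 -0.18   0.047]
top 0.85 660 [ 0.487 -0.254  0.084]
top posttop 59 [ 0.6098 -0.0807  0.1084] [ 0.599 -0.092  0.101] [ 0.621 -0.071  0.113]
top foot 554 [ 0.6159 -0.0784  0.0088] [ 0.581 -0.118  0.004] [ 0.668 -0.035  0.019]
top tray 299 [ 0.4899 -0.256   0.0094] [ 0.43  -0.329  0.005] [ 0.557 -0.191  0.02 ]
top cabinet 8928 [ 0.5243 -0.5244  0.2053] [ 0.374 -0.622  0.1  ] [ 0.75  -0.409  0.239]
top box 1430 [ 0.6886 -0.269   0.0412] [ 0.63  -0.33   0.011] [ 0.794 -0.18   0.051]
0 973 [ 0.48646751 -0.25855802] -126.96669748052882 0.0009852373520539935 axial [-0.04114194 -0.03554476  0.03972683  0.04130451]
1 591 [ 0.48885755 -0.25502641] -125.60502131082501 0.0010897920743173362 axial [-0.04406094 -0.04313714  0.0397806   0.04334056]
2 1564 [ 0.48729187 -0.25713674] -126.6532806736868 0.0010853949599564563 axial [-0.04600464 -0.04377039  0.04041459  0.04250822]
```

View pics/crop1.png

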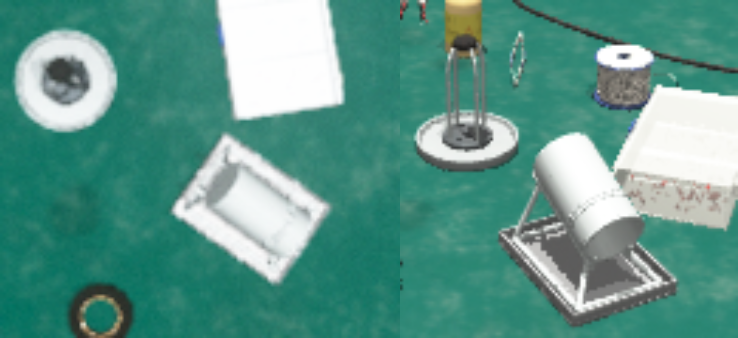

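The crop confirms the choices. On the left, the grey empty post is at (65,80) and the cup in its cradle at (250,205). On the right, the wire cage has a bare black pad on top at (465,42). I'm moving over the cup on an arc that stays clear of the base, and turning the jaws across the cup on the way.

Request:
carry_out(rows=[{"dp":[0.646,-0.618,0],"turn":[0,0,-0.327],"grip":1},{"dp":[0.646,-0.618,0],"turn":[0,0,-0.327],"grip":1},{"dp":[0.646,-0.618,0],"turn":[0,0,-0.327],"grip":1},{"dp":[0.646,-0.618,0],"turn":[0,0,-0.327],"grip":1},{"dp":[0.646,-0.618,0],"turn":[0,0,-0.327],"grip":1},{"dp":[0.646,-0.618,0],"turn":[0,0,-0.327],"grip":1},{"dp":[0.646,-0.618,0],"turn":[0,0,-0.327],"grip":1},{"dp":[0.646,-0.618,0],"turn":[0,0,-0.327],"grip":1},{"dp":[0.646,-0.618,0],"turn":[0,0,-0.327],"grip":1},{"dp":[0.646,-0.618,0],"turn":[0,0,-0.327],"grip":1}])

```text
t: 2.35
tool_pos: [0.2892, 0.3543, 0.2014]
eef_rot: [88.8, 90.0, 46.6]
contact_force: [-0.4, 0.1, -0.2]
opening: 1.0
```

Request:
carry_out(rows=[{"dp":[0.646,-0.618,0],"turn":[0,0,-0.327],"grip":1},{"dp":[0.646,-0.618,0],"turn":[0,0,-0.327],"grip":1},{"dp":[0.646,-0.618,0],"turn":[0,0,-0.327],"grip":1},{"dp":[0.646,-0.618,0],"turn":[0,0,-0.327],"grip":1},{"dp":[0.646,-0.618,0],"turn":[0,0,-0.327],"grip":1},{"dp":[0.646,-0.618,0],"turn":[0,0,-0.327],"grip":1},{"dp":[0.646,-0.618,0],"turn":[0,0,-0.327],"grip":1},{"dp":[0.646,-0.618,0],"turn":[0,0,-0.327],"grip":1},{"dp":[0.646,-0.618,0],"turn":[0,0,-0.327],"grip":1},{"dp":[0.646,-0.618,0],"turn":[0,0,-0.327],"grip":1}])

```text
t: 3.6
tool_pos: [0.4507, 0.1998, 0.2014]
eef_rot: [90.5, 90.0, 20.2]
contact_force: [-0.1, 0.4, 0.2]
opening: 0.995
```

Request:
carry_out(rows=[{"dp":[0.085,-0.9,0],"turn":[0,0,-0.327],"grip":1},{"dp":[0.085,-0.9,0],"turn":[0,0,-0.327],"grip":1},{"dp":[0.085,-0.9,0],"turn":[0,0,-0.327],"grip":1},{"dp":[0.085,-0.9,0],"turn":[0,0,-0.327],"grip":1},{"dp":[0.085,-0.9,0],"turn":[0,0,-0.327],"grip":1},{"dp":[0.085,-0.9,0],"turn":[0,0,-0.327],"grip":1},{"dp":[0.085,-0.9,0],"turn":[0,0,-0.327],"grip":1},{"dp":[0.085,-0.9,0],"turn":[0,0,-0.327],"grip":1},{"dp":[0.085,-0.9,0],"turn":[0,0,-0.327],"grip":1},{"dp":[0.085,-0.9,0],"turn":[0,0,-0.327],"grip":1}])

```text
t: 4.85
tool_pos: [0.4715, -0.0254, 0.2014]
eef_rot: [88.1, 90.0, -10.4]
contact_force: [0.3, -0.3, -0.3]
opening: 1.005
```

Request:
carry_out(rows=[{"dp":[0.085,-0.9,0],"turn":[0,0,-0.327],"grip":1},{"dp":[0.085,-0.9,0],"turn":[0,0,-0.327],"grip":1},{"dp":[0.085,-0.9,0],"turn":[0,0,-0.327],"grip":1},{"dp":[0.085,-0.9,0],"turn":[0,0,-0.327],"grip":1},{"dp":[0.085,-0.9,0],"turn":[0,0,-0.327],"grip":1},{"dp":[0.085,-0.9,0],"turn":[0,0,-0.327],"grip":1},{"dp":[0.085,-0.9,0],"turn":[0,0,-0.327],"grip":1},{"dp":[0.085,-0.9,0],"turn":[0,0,-0.327],"grip":1},{"dp":[0.085,-0.9,0],"turn":[0,0,-0.327],"grip":1},{"dp":[0.085,-0.9,0],"turn":[0,0,-0.327],"grip":1}])

```text
t: 6.1
tool_pos: [0.4928, -0.251, 0.2013]
eef_rot: [105.9, 90.0, -20.7]
contact_force: [-0.2, 0.5, -0.5]
opening: 0.999
```

Request:
carry_out(rows=[{"dp":[0,0,-0.9],"turn":[0,0,0],"grip":1},{"dp":[0,0,-0.9],"turn":[0,0,0],"grip":1},{"dp":[0,0,-0.9],"turn":[0,0,0],"grip":1},{"dp":[0,0,-0.9],"turn":[0,0,0],"grip":1},{"dp":[0,0,-0.7],"turn":[0,0,0],"grip":1},{"dp":[0,0,-0.7],"turn":[0,0,0],"grip":1},{"dp":[0,0,-0.6],"turn":[0,0,0],"grip":1},{"dp":[0,0,-0.4],"turn":[0,0,0],"grip":1},{"dp":[0,0,-0.2],"turn":[0,0,0],"grip":1},{"dp":[0,0,0],"turn":[0,0,0],"grip":1}])

```text
t: 7.35
tool_pos: [0.4928, -0.2496, 0.0463]
eef_rot: [96.1, 90.0, -30.3]
contact_force: [-0.2, 0.1, -0.2]
opening: 1.001
```

Run:
```python
from look import *
both("b")
a=cv2.imread("pics/b_top.png")[165:275,235:365];b=cv2.imread("pics/b_scene.png")[165:295,215:345]
cv2.imwrite("pics/crop2.png",np.hstack([cv2.resize(a,(400,400*110//130)),cv2.resize(b,(338,338))]))
print(arm.sense()["joint_pos"].round(1),arm.sense()["contact_force"].round(1))
```

```text
[-30.7  13.4  86.8  -0.   79.7   5.7] [ 0.2 -0.   0.2]
```

View pics/crop2.png

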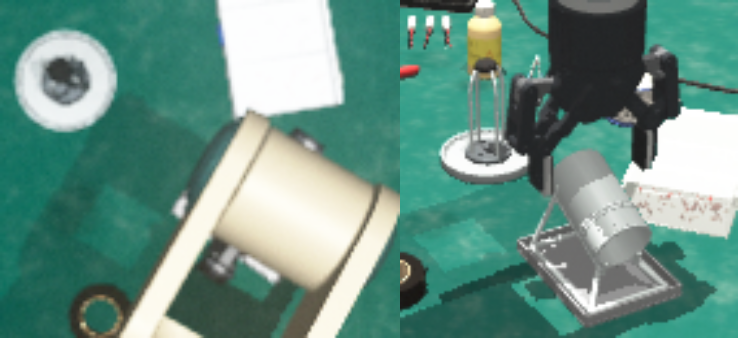

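The fingers straddle the cup, at (545,165) and (645,150) in the right crop, with nothing touching. I'm closing now.

Request:
carry_out(rows=[{"dp":[0,0,0],"turn":[0,0,0],"grip":0.5},{"dp":[0,0,0],"turn":[0,0,0],"grip":0.3},{"dp":[0,0,0],"turn":[0,0,0],"grip":0.1},{"dp":[0,0,0],"turn":[0,0,0],"grip":-0.2},{"dp":[0,0,0],"turn":[0,0,0],"grip":-1},{"dp":[0,0,0],"turn":[0,0,0],"grip":-1},{"dp":[0,0,0],"turn":[0,0,0],"grip":-1},{"dp":[0,0,0.1],"turn":[0,0,0],"grip":-1},{"dp":[0,0,0.2],"turn":[0,0,0],"grip":-1},{"dp":[0,0,0.4],"turn":[0,0,0],"grip":-1}])

```text
t: 8.7
tool_pos: [0.4922, -0.2493, 0.0635]
eef_rot: [-85.8, 89.9, 147.7]
contact_force: [0.2, 1.2, -1.1]
opening: 0.519
```

Request:
carry_out(rows=[{"dp":[0,0,0.6],"turn":[0,0,0],"grip":-1},{"dp":[0,0,0.8],"turn":[0,0,0],"grip":-1},{"dp":[0,0,0.8],"turn":[0,0,0],"grip":-1},{"dp":[0,0,0.8],"turn":[0,0,0],"grip":-1},{"dp":[0,0,0.8],"turn":[0,0,0],"grip":-1},{"dp":[0,0,0.8],"turn":[0,0,0],"grip":-1},{"dp":[0,0,0.8],"turn":[0,0,0],"grip":-1},{"dp":[0,0,0.8],"turn":[0,0,0],"grip":-1},{"dp":[0,0,0.8],"turn":[0,0,0],"grip":-1},{"dp":[0,0,0.4],"turn":[0,0,0],"grip":-1}])

```text
t: 9.95
tool_pos: [0.493, -0.2498, 0.2511]
eef_rot: [95.9, 89.8, -30.5]
contact_force: [0.1, 0.8, -1.5]
opening: 0.517
```

Run:
```python
from look import *
from scipy.spatial.transform import Rotation as Ro
both("c")
s=arm.sense(); R=Ro.from_euler("xyz",s["eef_rot"],degrees=True).as_matrix();print(R.round(3),s["tool_pos"],s["contact_force"],s["opening"],s["joint_pos"].round(1))
c=pix("scene",[s["tool_pos"]])[0].astype(int);print(c)
b=cv2.imread("pics/c_scene.png")[max(0,c[1]-75):c[1]+75,c[0]-75:c[0]+75]
cv2.imwrite("pics/crop3.png",cv2.resize(b,(450,450)))
# foot circle from both
from scipy.optimize import least_squares
for cam in("scene","top"):
    d=np.load(f"pics/a_{cam}.npy");P=cloud(cam,d)
    im=cv2.imread(f"pics/a_{cam}.png").astype(int)
    m=(np.hypot(P[...,0]-.615,P[...,1]+.08)<.062)&(P[...,2]<.02)&(im.min(-1)>130)
    cs,_=cv2.findContours(m.astype(np.uint8),cv2.RETR_EXTERNAL,cv2.CHAIN_APPROX_NONE)
    k=max(cs,key=cv2.contourArea)[:,0]
    M=optics.camera_model(cam);T=np.array(M["camera_from_world"])
    q=cv2.undistortPoints(k.reshape(-1,1,2).astype(float),np.array(M["intrinsics"]),np.array(M["dist_coeffs"]))[:,0]
    ray=np.c_[q,np.ones(len(q))]@T[:3,:3];o=-T[:3,:3].T@T[:3,3]
    X=o+ray*((.011-o[2])/ray[:,2])[:,None]
    f=lambda x:np.hypot(X[:,0]-x[0],X[:,1]-x[1])-x[2]
    print(cam,len(X),least_squares(f,[.615,-.08,.048],loss="soft_l1",f_scale=.002).x)
    # pad: dark pixels near top
    m=(np.hypot(P[...,0]-.615,P[...,1]+.08)<.03)&(P[...,2]>.098)&(P[...,2]<.118)&(im.max(-1)<90)
    v,u=np.nonzero(m);q=cv2.undistortPoints(np.array([[[u.mean(),v.mean()]]]),np.array(M["intrinsics"]),np.array(M["dist_coeffs"]))[:,0]
    ray=np.c_[q,np.ones(1)]@T[:3,:3];print("pad",m.sum(),(o+ray*((.107-o[2])/ray[:,2])[:,None]), P[m].mean(0))
    m=(np.hypot(P[...,0]-.576,P[...,1]-.082)<.05)&(P[...,2]>.108);print("drycup top",P[m].mean(0).round(4),m.sum())
```

```text
[[ 0.002  0.804 -0.594]
 [-0.001 -0.594 -0.804]
 [-1.     0.003 -0.   ]] [ 0.49306561 -0.24981273  0.25049031] [ 0.10107975 -0.23809288 -0.53600039] 0.5210587737631558 [-30.7   7.   70.4   0.  102.4   5.7]
[291 163]
scene 91 [151.64625754  84.28434305 173.55774298]
pad 39 [[ 0.61168101 -0.07957727  0.107     ]] [ 0.60895243 -0.08118189  0.10850113]
drycup top [0.5713 0.0807 0.1126] 153
top 91 [ 0.61162453 -0.078936    0.04745788]
pad 47 [[ 0.61110691 -0.08044781  0.107     ]] [ 0.61093295 -0.08054283  0.10880595]
drycup top [0.5747 0.083  0.1123] 260
```

View pics/crop3.png

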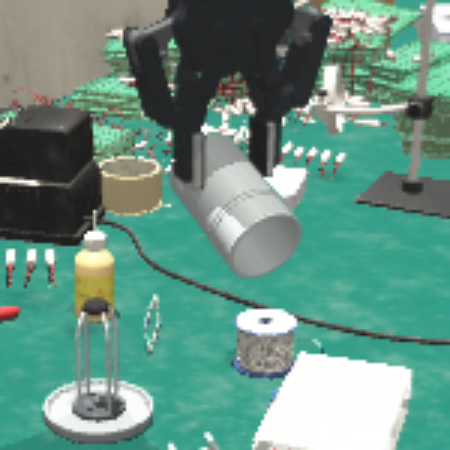

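The cup is held, at (235,200) in the crop, with its mouth still tilted down. I'll start the mouth-down turn with half of it and watch the joints.

Request:
carry_out(rows=[{"dp":[0,0,0.2],"turn":[0.655,-0.485,0],"grip":-1},{"dp":[0,0,0.2],"turn":[0.655,-0.485,0],"grip":-1},{"dp":[0,0,0.2],"turn":[0.655,-0.485,0],"grip":-1},{"dp":[0,0,0.2],"turn":[0.655,-0.485,0],"grip":-1},{"dp":[0,0,0],"turn":[0.655,-0.485,0],"grip":-1},{"dp":[0,0,0],"turn":[0,0,0],"grip":-1},{"dp":[0,0,0],"turn":[0,0,0],"grip":-1},{"dp":[0,0,0],"turn":[0,0,0],"grip":-1},{"dp":[0,0,0],"turn":[0,0,0],"grip":-1},{"dp":[0,0,0],"turn":[0,0,0],"grip":-1}])

```text
t: 11.3
tool_pos: [0.4929, -0.2493, 0.269]
eef_rot: [179.9, 55.0, 53.5]
contact_force: [0.7, 0.8, -1.0]
opening: 0.516
```

Run:
```python
from look import *
from scipy.spatial.transform import Rotation as Ro
s=arm.sense(); R=Ro.from_euler("xyz",s["eef_rot"],degrees=True).as_matrix();print(R.round(3),s["tool_pos"],s["contact_force"],s["opening"],s["joint_pos"].round(1))
```

```text
[[ 0.341  0.805 -0.486]
 [ 0.461 -0.594 -0.66 ]
 [-0.819  0.001 -0.574]] [ 0.49293651 -0.24930699  0.26903357] [ 0.7194318   0.78568252 -1.04171464] 0.5162383879822036 [-49.2   7.1  74.6  35.2 104.1  -5.8]
```

j4 is at +35 degrees, which is the good side. I'll finish the turn, travel towards the post, and turn the gripper towards it.

Request:
carry_out(rows=[{"dp":[0.546,0.717,0],"turn":[0.655,-0.485,0],"grip":-1},{"dp":[0.546,0.717,0],"turn":[0.655,-0.485,0],"grip":-1},{"dp":[0.546,0.717,0],"turn":[0.655,-0.485,0],"grip":-1},{"dp":[0.546,0.717,0],"turn":[0.655,-0.485,0],"grip":-1},{"dp":[0.546,0.717,0],"turn":[0.655,-0.485,0],"grip":-1},{"dp":[0.546,0.717,0],"turn":[0,0,-0.55],"grip":-1},{"dp":[0.546,0.717,0],"turn":[0,0,-0.55],"grip":-1},{"dp":[0.546,0.717,0],"turn":[0,0,-0.55],"grip":-1},{"dp":[0.546,0.717,0],"turn":[0,0,-0.55],"grip":-1},{"dp":[0.546,0.717,0],"turn":[0,0,-0.55],"grip":-1}])

```text
t: 12.55
tool_pos: [0.6295, -0.0699, 0.2689]
eef_rot: [179.9, 20.0, 29.7]
contact_force: [1.2, 1.1, -0.6]
opening: 0.516
```

```bash
cat > cup.py <<'E'
from look import *
from scipy.spatial.transform import Rotation as Ro
from scipy.optimize import least_squares
import sys
tag=sys.argv[1]
both(tag)
s=arm.sense(); R=Ro.from_euler("xyz",s["eef_rot"],degrees=True).as_matrix();T=s["tool_pos"]
print(R.round(3),T.round(4),s["contact_force"].round(1),s["opening"],s["joint_pos"].round(1))
g=T-.022*R[:,0];al=[]
for cam in ("scene","top"):
    d=np.load(f"pics/{tag}_{cam}.npy");P=cloud(cam,d)
    rs=[r for r in optics.regions_of("cup",cam) if (r["pixels"]&(d>0)).any() and np.linalg.norm(np.median(P[r["pixels"]&(d>0)],0)-g)<.07]
    if not rs: print(cam,"none");continue
    m=cv2.erode(rs[0]["pixels"].astype(np.uint8),np.ones((3,3)))>0;Q=P[m&(d>0)]
    print(cam,len(Q),"z range",np.percentile(Q[:,2],[1,5,95,99]).round(4), "top pts mean",Q[Q[:,2]>Q[:,2].max()-.008].mean(0).round(4))
    al.append(Q)
    def f(x):
        ax=np.array([x[2],x[3],-1]);ax/=np.linalg.norm(ax)
        v=Q-[x[0],x[1],g[2]];return np.linalg.norm(v-np.outer(v@ax,ax),axis=1)-.026
    if cam=="scene":
        x=least_squares(f,[g[0],g[1],0,0],loss="soft_l1",f_scale=.001).x
        print("axis at",x[:2].round(4),"tilt deg",np.degrees(x[2:]).round(2),"res",np.median(abs(f(x))),"g",g.round(4))
i=pix("scene",[g])[0].astype(int)
b=cv2.imread(f"pics/{tag}_scene.png")[i[1]-60:i[1]+80,i[0]-70:i[0]+70]
cv2.imwrite(f"pics/{tag}_crop.png",cv2.resize(b,(560,560),interpolation=cv2.INTER_CUBIC))
E
python3 cup.py d
```

```text
[[ 0.814  0.5   -0.295]
 [ 0.47  -0.866 -0.172]
 [-0.341  0.002 -0.94 ]] [ 0.629  -0.0676  0.2691] [-0.8  0.4 -0.8] 0.5167199118500915 [-3.440e+01 -7.000e+00  1.059e+02  7.210e+01  6.300e+01 -1.000e-01]
scene none
top 399 z range [0.2572 0.2812 0.3135 0.3142] top pts mean [ 0.6077 -0.0789  0.3106]
```

View pics/d_crop.png

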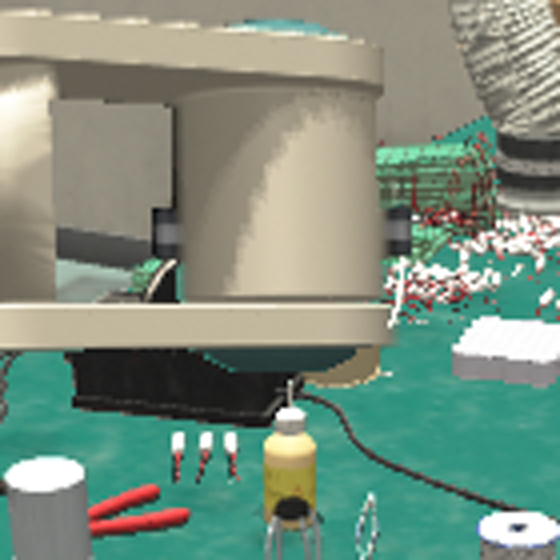

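The wrist hides the cup from the scene camera here, filling crop (0-380, 20-370), because the tool lies along its line of sight. I'll measure from the top view, and get the cup's pose in the hand from the stored picture c, where it showed well.

```bash
cat > disc.py <<'E'
from look import *
from scipy.spatial.transform import Rotation as Ro
from scipy.optimize import least_squares
def disc(tag,g,cam="top"):
    d=np.load(f"pics/{tag}_{cam}.npy");P=cloud(cam,d);im=cv2.imread(f"pics/{tag}_{cam}.png").astype(int)
    m=(np.hypot(P[...,0]-g[0],P[...,1]-g[1])<.032)&(abs(P[...,2]-g[2]-.036)<.012)&(d>0)&(im.min(-1)>90)
    Q=P[m];A=np.c_[Q[:,:2]-g[:2],np.ones(len(Q))]
    x=least_squares(lambda x:A@x-Q[:,2],[0,0,g[2]+.036],loss="soft_l1",f_scale=.001).x
    k=m&(abs(np.where(m,P[...,2]-((P[...,:2]-g[:2])@x[:2]+x[2]),1))<.003)
    cs,_=cv2.findContours(k.astype(np.uint8),cv2.RETR_EXTERNAL,cv2.CHAIN_APPROX_NONE)
    c=max(cs,key=cv2.contourArea);h=cv2.convexHull(c)[:,0];X=P[h[:,1],h[:,0]]
    o=least_squares(lambda y:np.hypot(X[:,0]-y[0],X[:,1]-y[1])-y[2],[g[0],g[1],.025],loss="soft_l1",f_scale=.001).x
    print(tag,"n",k.sum(),"slope deg",np.degrees(x[:2]).round(2),"z",x[2].round(4),"circle",o.round(4))
if __name__=="__main__":
    disc("d",np.array([.611,-.078,.2766])); disc("a",np.array([.575,.082,.076]))
    # in-hand pose from picture c
    Q=[];Rc=np.array([[.002,.804,-.594],[-.001,-.594,-.804],[-1,.003,0]]);T=np.array([.493,-.2498,.2508])
    a0=np.array([-.559,-.755,-.342]);g=T-.022*Rc[:,0]
    d=np.load("pics/c_scene.npy");P=cloud("scene",d);im=cv2.imread("pics/c_scene.png").astype(int)
    v=P-g;al=v@a0;r=np.linalg.norm(v-al[...,None]*a0,axis=-1)
    m=(d>0)&(r<.034)&(r>.018)&(al>-.04)&(al<.06)&(im.min(-1)>110);m=cv2.erode(m.astype(np.uint8),np.ones((2,2)))>0
    Q=P[m];al=al[m];print("c n",len(Q),"axial",np.percentile(al,[1,3,97,99]).round(4))
    Q=Q[(al<.05)]
    def f(x):
        ax=np.array([np.cos(x[2])*np.cos(x[3]),np.sin(x[2])*np.cos(x[3]),-np.sin(x[3])])
        n=np.array([-np.sin(x[2]),np.cos(x[2]),0]);u=np.cross(ax,n)
        w=Q-(g+x[0]*n+x[1]*u);return np.linalg.norm(w-np.outer(w@ax,ax),axis=1)-.026
    x=least_squares(f,[0,0,np.radians(-126.5),np.radians(20)],loss="soft_l1",f_scale=.001).x
    print("lateral, perp(mm)",(x[:2]*1e3).round(1),"head,dip",np.degrees(x[2:]).round(2),np.median(abs(f(x))))
E
python3 disc.py
```

```text
d n 372 slope deg [-0.65 -0.55] z 0.3105 circle [ 0.6091 -0.0777  0.0253]
a n 222 slope deg [-0.62  0.16] z 0.1121 circle [0.5744 0.083  0.0248]
c n 966 axial [-0.0234 -0.0169  0.0525  0.0534]
lateral, perp(mm) [-0.4  0.6] head,dip [-126.85   18.18] 0.0010489037451503862
```

Request:
carry_out(rows=[{"dp":[0.044,-0.04,-0.36],"turn":[0,0,0],"grip":-1},{"dp":[0.044,-0.04,-0.36],"turn":[0,0,0],"grip":-1},{"dp":[0,0,-0.36],"turn":[0,0,0],"grip":-1},{"dp":[0,0,-0.36],"turn":[0,0,0],"grip":-1},{"dp":[0,0,-0.36],"turn":[0,0,0],"grip":-1},{"dp":[0,0,-0.36],"turn":[0,0,0],"grip":-1},{"dp":[0,0,-0.36],"turn":[0,0,0],"grip":-1},{"dp":[0,0,-0.36],"turn":[0,0,0],"grip":-1},{"dp":[0,0,-0.36],"turn":[0,0,0],"grip":-1},{"dp":[0,0,-0.36],"turn":[0,0,0],"grip":-1}])

```text
t: 14.0
tool_pos: [0.6314, -0.0724, 0.1782]
eef_rot: [179.9, 20.0, 29.8]
contact_force: [0.2, 0.3, -0.8]
opening: 0.518
```

Run:
```python
from disc import *
both("e")
p=[arm.sense()]
s=p[0];print(s["tool_pos"],s["eef_rot"],s["contact_force"],s["joint_pos"].round(1))
disc("e",np.array([.6113,-.08,.187]))
a=cv2.imread("pics/e_scene.png")[60:300,120:420];cv2.imwrite("pics/e_crop.png",cv2.resize(a,(750,600)))
# wrist/arm low points near in scene and top
for cam in("scene","top"):
    d=np.load(f"pics/e_{cam}.npy");d0=np.load(f"pics/a_{cam}.npy");P=cloud(cam,d)
    m=(d>0)&(d0-d>.03)
    for x in np.arange(.1,.6,.1):
        k=m&(abs(P[...,0]-x)<.05)
        if k.any(): print(cam,x,"y",np.percentile(P[k][:,1],[1,99]).round(2),"zmin",np.percentile(P[k][:,2],[1,99]).round(2))
```

```text
[ 0.6310537  -0.07214179  0.17726707] [-179.96944791   20.0201481    29.88285125] [ 0.83153535 -0.57371962 -0.88126214] [-34.7   1.4 109.4  78.2  60.1 -13.1]
e n 312 slope deg [-0.1  -0.65] z 0.2182 circle [ 0.6103 -0.0829  0.0253]
scene 0.1 y [-0.12  0.1 ] zmin [0.23 0.53]
scene 0.2 y [-0.19  0.12] zmin [0.23 0.49]
scene 0.30000000000000004 y [-0.26 -0.16] zmin [0.23 0.37]
scene 0.4 y [-0.26 -0.18] zmin [0.23 0.36]
scene 0.5 y [-0.19 -0.07] zmin [0.21 0.23]
top 0.1 y [0.04 0.18] zmin [0.2  0.45]
top 0.2 y [-0.17  0.14] zmin [0.21 0.5 ]
top 0.30000000000000004 y [-0.23 -0.07] zmin [0.33 0.42]
top 0.4 y [-0.26 -0.14] zmin [0.27 0.36]
top 0.5 y [-0.21 -0.07] zmin [0.2  0.29]
```

View pics/e_crop.png

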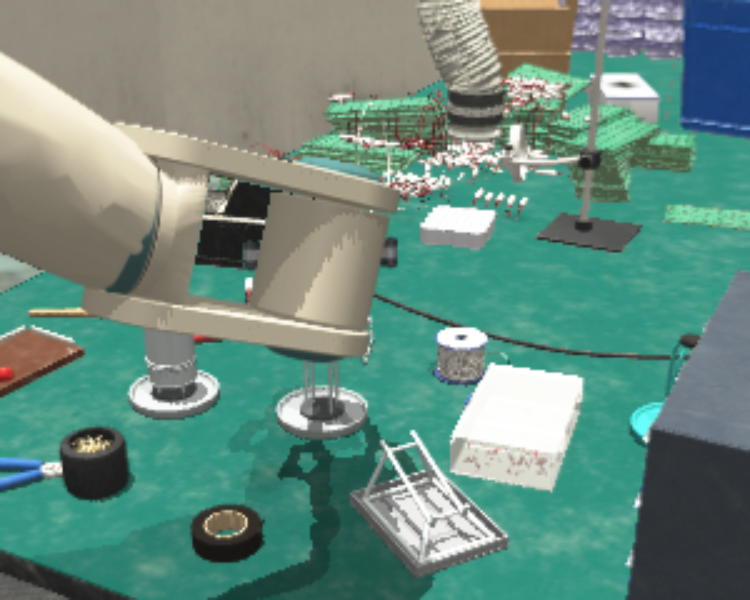

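The scene crop shows the wrist hanging over the empty post at (320,400), with clear space below it; the cradle is empty at (425,510). The two disc fits differ by about 3 mm in y, so I'll average a few top shots using an outline-based fit.

```bash
cat > avg.py <<'E'
from look import *
import sys
zt=float(sys.argv[1]);M=optics.camera_model("top");K=np.array(M["intrinsics"]);D=np.array(M["dist_coeffs"]);T=np.array(M["camera_from_world"]);o=-T[:3,:3].T@T[:3,3]
out=[];fr=[]
def rays(k,z):
    q=cv2.undistortPoints(k.reshape(-1,1,2).astype(float),K,D)[:,0];r=np.c_[q,np.ones(len(q))]@T[:3,:3]
    return o+r*((z-o[2])/r[:,2])[:,None]
for i in range(5):
    p,d=optics.camera("top");fr.append(d);P=cloud("top",d)
    m=(np.hypot(P[...,0]-.611,P[...,1]+.08)<.035)&(abs(P[...,2]-zt)<.006)&(d>0)
    n,l,st,ce=cv2.connectedComponentsWithStats(m.astype(np.uint8));j=1+np.argmax(st[1:,4])
    out.append(np.r_[rays(ce[j],zt)[0],st[j,4],P[l==j][:,2].mean(),st[j,2],st[j,3]])
print(np.array(out).round(4))
# same measure for dry cup
m=(np.hypot(P[...,0]-.575,P[...,1]-.083)<.035)&(abs(P[...,2]-.113)<.006)
print("dry",P[m].mean(0).round(4),m.sum())
b=p[150:230,215:305,::-1];cv2.imwrite(f"pics/top_{sys.argv[2]}.png",cv2.resize(b,(720,640),interpolation=cv2.INTER_CUBIC))
s=arm.sense();print(s["tool_pos"],s["contact_force"])
E
python3 avg.py .2195 e
```

```text
[[ 6.101e-01 -8.300e-02  2.195e-01  3.470e+02  2.188e-01  2.100e+01
   2.100e+01]
 [ 6.106e-01 -8.300e-02  2.195e-01  3.440e+02  2.197e-01  2.100e+01
   2.100e+01]
 [ 6.106e-01 -8.310e-02  2.195e-01  3.500e+02  2.201e-01  2.100e+01
   2.200e+01]
 [ 6.108e-01 -8.320e-02  2.195e-01  3.500e+02  2.206e-01  2.100e+01
   2.100e+01]
 [ 6.109e-01 -8.310e-02  2.195e-01  3.470e+02  2.207e-01  2.100e+01
   2.100e+01]]
dry [0.5743 0.083  0.1124] 271
[ 0.63159863 -0.07246612  0.17940483] [-0.28586081  0.61303077 -0.59700072]
```

View pics/top_e.png

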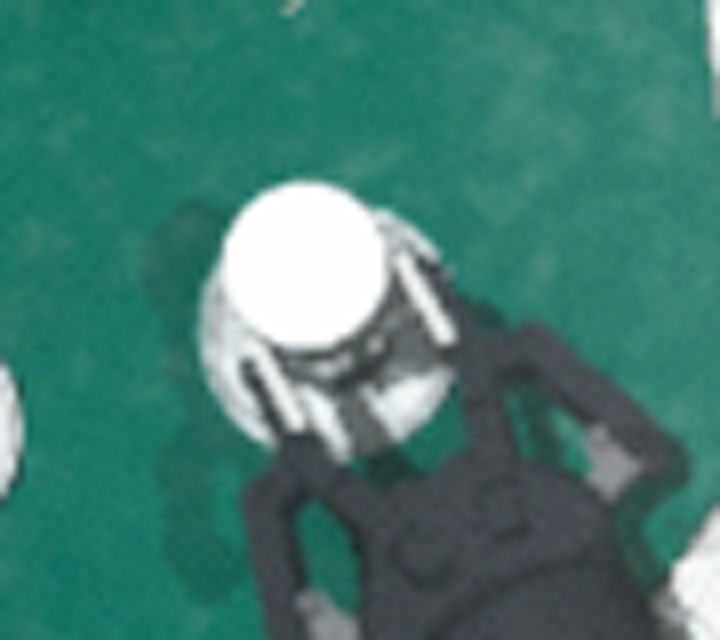

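Top crop: the cup's closed end is a clean circle at (305,265), and the white foot shows below it. The five fits agree at (0.6106, -0.0831), so I'll shift by about +1 mm in x and +3 mm in y, then go down past the shoulder of the cage.

Request:
carry_out(rows=[{"dp":[0.03,0.13,0],"turn":[0,0,0],"grip":-1},{"dp":[0,0,0],"turn":[0,0,0],"grip":-1},{"dp":[0,0,-0.3],"turn":[0,0,0],"grip":-1},{"dp":[0,0,-0.3],"turn":[0,0,0],"grip":-1},{"dp":[0,0,-0.3],"turn":[0,0,0],"grip":-1},{"dp":[0,0,-0.3],"turn":[0,0,0],"grip":-1},{"dp":[0,0,-0.3],"turn":[0,0,0],"grip":-1},{"dp":[0,0,-0.3],"turn":[0,0,0],"grip":-1},{"dp":[0,0,0],"turn":[0,0,0],"grip":-1},{"dp":[0,0,0],"turn":[0,0,0],"grip":-1}])

```text
t: 15.6
tool_pos: [0.6323, -0.0692, 0.134]
eef_rot: [179.9, 19.9, 29.8]
contact_force: [0.3, 0.6, -1.1]
opening: 0.516
```

```bash
python3 avg.py .175 f
```

```text
[[ 6.112e-01 -8.000e-02  1.750e-01  3.180e+02  1.754e-01  2.100e+01
   2.100e+01]
 [ 6.115e-01 -7.990e-02  1.750e-01  3.220e+02  1.757e-01  2.100e+01
   2.100e+01]
 [ 6.114e-01 -8.000e-02  1.750e-01  3.240e+02  1.756e-01  2.100e+01
   2.100e+01]
 [ 6.114e-01 -8.000e-02  1.750e-01  3.180e+02  1.757e-01  2.100e+01
   2.100e+01]
 [ 6.113e-01 -7.990e-02  1.750e-01  3.200e+02  1.755e-01  2.100e+01
   2.100e+01]]
dry [0.5745 0.0828 0.1121] 273
[ 0.63226058 -0.06916033  0.13415967] [ 0.64543806 -0.01851405 -0.91816883]
```

Request:
carry_out(rows=[{"dp":[0,0,-0.2],"turn":[0,0,0],"grip":-1},{"dp":[0,0,-0.2],"turn":[0,0,0],"grip":-1},{"dp":[0,0,-0.2],"turn":[0,0,0],"grip":-1},{"dp":[0,0,-0.2],"turn":[0,0,0],"grip":-1},{"dp":[0,0,-0.2],"turn":[0,0,0],"grip":-1},{"dp":[0,0,-0.2],"turn":[0,0,0],"grip":-1},{"dp":[0,0,-0.2],"turn":[0,0,0],"grip":-1},{"dp":[0,0,-0.2],"turn":[0,0,0],"grip":-1},{"dp":[0,0,-0.2],"turn":[0,0,0],"grip":-1},{"dp":[0,0,-0.2],"turn":[0,0,0],"grip":-1}])

```text
t: 17.1
tool_pos: [0.6322, -0.0692, 0.0835]
eef_rot: [179.9, 20.0, 29.8]
contact_force: [0.6, 0.3, -1.8]
opening: 0.513
```

```bash
python3 avg.py .125 g; python3 -c "
from plant import arm;print(arm.sense()['joint_pos'].round(1))"
```

```text
[[ 6.113e-01 -8.000e-02  1.250e-01  2.910e+02  1.251e-01  1.900e+01
   1.900e+01]
 [ 6.111e-01 -8.000e-02  1.250e-01  2.870e+02  1.241e-01  1.900e+01
   1.900e+01]
 [ 6.112e-01 -8.000e-02  1.250e-01  2.860e+02  1.246e-01  1.900e+01
   1.900e+01]
 [ 6.112e-01 -8.000e-02  1.250e-01  2.900e+02  1.249e-01  1.900e+01
   1.900e+01]
 [ 6.114e-01 -8.010e-02  1.250e-01  2.880e+02  1.252e-01  1.900e+01
   1.900e+01]]
dry [0.5745 0.0829 0.112 ] 276
[ 0.63225444 -0.06918237  0.08398192] [-0.10970502 -0.80130212 -1.22272877]
[-34.3  12.7 110.6  85.9  58.  -27.5]
```

No contact on the way in, and about 12.5 mm are left. I'll feel for the pad in small steps.

Request:
carry_out(rows=[{"dp":[0,0,-0.08],"turn":[0,0,0],"grip":-1},{"dp":[0,0,-0.08],"turn":[0,0,0],"grip":-1},{"dp":[0,0,-0.08],"turn":[0,0,0],"grip":-1},{"dp":[0,0,-0.08],"turn":[0,0,0],"grip":-1},{"dp":[0,0,-0.04],"turn":[0,0,0],"grip":-1},{"dp":[0,0,-0.04],"turn":[0,0,0],"grip":-1},{"dp":[0,0,-0.02],"turn":[0,0,0],"grip":-1},{"dp":[0,0,-0.02],"turn":[0,0,0],"grip":-1},{"dp":[0,0,0],"turn":[0,0,0],"grip":-1},{"dp":[0,0,0],"turn":[0,0,0],"grip":-1}])

```text
t: 18.6
tool_pos: [0.6322, -0.0691, 0.0729]
eef_rot: [179.9, 20.0, 29.8]
contact_force: [-0.4, 0.2, -0.3]
opening: 0.516
```

Request:
carry_out(rows=[{"dp":[0,0,-0.02],"turn":[0,0,0],"grip":-1},{"dp":[0,0,0],"turn":[0,0,0],"grip":-1},{"dp":[0,0,-0.02],"turn":[0,0,0],"grip":-1},{"dp":[0,0,0],"turn":[0,0,0],"grip":-1},{"dp":[0,0,0],"turn":[0,0,0],"grip":-1},{"dp":[0,0,0],"turn":[0,0,0],"grip":-1},{"dp":[0,0,0],"turn":[0,0,0],"grip":-1},{"dp":[0,0,0],"turn":[0,0,0],"grip":-1},{"dp":[0,0,0],"turn":[0,0,0],"grip":-1},{"dp":[0,0,0],"turn":[0,0,0],"grip":-1}])

```text
t: 19.85
tool_pos: [0.6322, -0.0691, 0.0718]
eef_rot: [179.9, 20.0, 29.8]
contact_force: [-0.7, 1.0, -0.5]
opening: 0.516
```

Request:
carry_out(rows=[{"dp":[0,0,-0.02],"turn":[0,0,0],"grip":-1},{"dp":[0,0,0],"turn":[0,0,0],"grip":-1},{"dp":[0,0,-0.02],"turn":[0,0,0],"grip":-1},{"dp":[0,0,0],"turn":[0,0,0],"grip":-1},{"dp":[0,0,0],"turn":[0,0,0],"grip":-1},{"dp":[0,0,0],"turn":[0,0,0],"grip":-1},{"dp":[0,0,0],"turn":[0,0,0],"grip":-1},{"dp":[0,0,0],"turn":[0,0,0],"grip":-1},{"dp":[0,0,0],"turn":[0,0,0],"grip":-1},{"dp":[0,0,0],"turn":[0,0,0],"grip":-1}])

```text
t: 21.1
tool_pos: [0.6322, -0.0691, 0.0709]
eef_rot: [179.9, 20.0, 29.8]
contact_force: [-0.2, -0.3, -0.2]
opening: 0.519
```

```bash
python3 -c "
from plant import arm,optics
import numpy as np
F=[]
for i in range(8):
    optics.camera('top');s=arm.sense();F.append(np.r_[s['contact_force'],s['ft_torque'],s['tool_pos'][2]])
print(np.mean(F,0).round(4),np.std(F,0).round(3))"; python3 avg.py .113 h
```

```text
[ 0.4154  0.3067  0.0708 -0.2301  0.4186 -0.0211  0.0709] [0.763 0.453 0.596 0.025 0.037 0.028 0.   ]
[[ 6.109e-01 -8.010e-02  1.130e-01  2.780e+02  1.124e-01  1.900e+01
   1.800e+01]
 [ 6.108e-01 -8.010e-02  1.130e-01  2.780e+02  1.125e-01  1.900e+01
   1.900e+01]
 [ 6.111e-01 -8.010e-02  1.130e-01  2.750e+02  1.126e-01  1.900e+01
   1.800e+01]
 [ 6.110e-01 -8.000e-02  1.130e-01  2.760e+02  1.124e-01  1.900e+01
   1.900e+01]
 [ 6.108e-01 -8.000e-02  1.130e-01  2.810e+02  1.123e-01  1.900e+01
   1.900e+01]]
dry [0.5745 0.083  0.1124] 275
[ 0.6321866  -0.06912429  0.07085731] [ 0.79579993 -0.60284747 -1.05524663]
```

The weight seems to be leaving the wrist: fz went from about -1.1 N to about 0, and the top is level with the dry cup's. I'll go 0.5 mm more to get a clear feel.

Request:
carry_out(rows=[{"dp":[0,0,-0.02],"turn":[0,0,0],"grip":-1},{"dp":[0,0,0],"turn":[0,0,0],"grip":-1},{"dp":[0,0,0],"turn":[0,0,0],"grip":-1},{"dp":[0,0,0],"turn":[0,0,0],"grip":-1},{"dp":[0,0,0],"turn":[0,0,0],"grip":-1},{"dp":[0,0,0],"turn":[0,0,0],"grip":-1},{"dp":[0,0,0],"turn":[0,0,0],"grip":-1},{"dp":[0,0,0],"turn":[0,0,0],"grip":-1},{"dp":[0,0,0],"turn":[0,0,0],"grip":-1},{"dp":[0,0,0],"turn":[0,0,0],"grip":-1}])

```text
t: 23.0
tool_pos: [0.6323, -0.0691, 0.0707]
eef_rot: [179.9, 19.9, 29.8]
contact_force: [1.0, 1.4, 5.7]
opening: 0.512
```

```bash
cat > ff.py <<'E'
from plant import arm,optics
import numpy as np
F=[]
for i in range(10):
    optics.camera('top');s=arm.sense();F.append(np.r_[s['contact_force'],s['ft_torque'],s['tool_pos'][2]])
print(np.mean(F,0).round(4),s['t'])
E
python3 ff.py
```

```text
[ 1.0993  2.2025  4.8597  0.2958 -0.3809  0.2062  0.0707] 23.5
```

Contact is clear: +5 N upward, with only 1–2 N sideways. I'll ease off 0.25 mm and open.

Request:
carry_out(rows=[{"dp":[0,0,0.01],"turn":[0,0,0],"grip":-1},{"dp":[0,0,0],"turn":[0,0,0],"grip":0.1},{"dp":[0,0,0],"turn":[0,0,0],"grip":0.2},{"dp":[0,0,0],"turn":[0,0,0],"grip":0.3},{"dp":[0,0,0],"turn":[0,0,0],"grip":0.5},{"dp":[0,0,0],"turn":[0,0,0],"grip":0.8},{"dp":[0,0,0],"turn":[0,0,0],"grip":0.8},{"dp":[0,0,0],"turn":[0,0,0],"grip":0.8},{"dp":[0,0,0],"turn":[0,0,0],"grip":0.8},{"dp":[0,0,0],"turn":[0,0,0],"grip":0.8}])

```text
t: 24.75
tool_pos: [0.6322, -0.0691, 0.0706]
eef_rot: [179.9, 20.0, 29.8]
contact_force: [0.6, -0.1, 0.1]
opening: 0.901
```

```bash
python3 avg.py .113 i
```

```text
[[ 6.105e-01 -8.020e-02  1.130e-01  2.840e+02  1.123e-01  1.900e+01
   1.900e+01]
 [ 6.105e-01 -8.020e-02  1.130e-01  2.820e+02  1.122e-01  1.900e+01
   1.900e+01]
 [ 6.105e-01 -8.010e-02  1.130e-01  2.820e+02  1.121e-01  1.900e+01
   1.900e+01]
 [ 6.105e-01 -8.020e-02  1.130e-01  2.810e+02  1.122e-01  1.900e+01
   1.900e+01]
 [ 6.105e-01 -8.030e-02  1.130e-01  2.800e+02  1.121e-01  1.900e+01
   1.900e+01]]
dry [0.5747 0.0828 0.1121] 273
[ 0.63216445 -0.0691004   0.07055671] [-0.4017318   0.40024789 -0.23064562]
```

View pics/top_i.png

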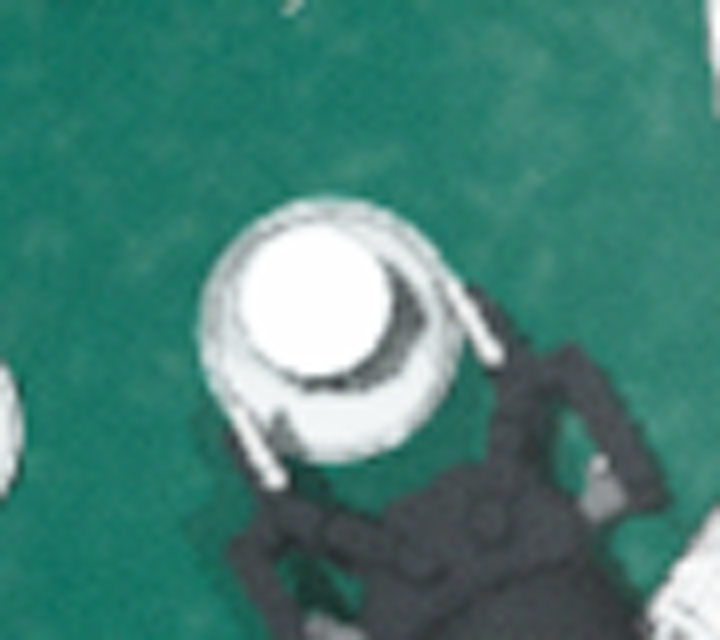

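The jaws are clear on both sides, at (260,440) and (475,315), and the cup top at (318,300) stayed put at the dry cup's height. I'm backing out along the fingers, then going up.

Request:
carry_out(rows=[{"dp":[-0.26,-0.15,0.11],"turn":[0,0,0],"grip":0.9},{"dp":[-0.52,-0.3,0.22],"turn":[0,0,0],"grip":0.9},{"dp":[-0.52,-0.3,0.22],"turn":[0,0,0],"grip":0.9},{"dp":[-0.52,-0.3,0.22],"turn":[0,0,0],"grip":0.9},{"dp":[-0.52,-0.3,0.22],"turn":[0,0,0],"grip":0.9},{"dp":[-0.52,-0.3,0.22],"turn":[0,0,0],"grip":0.9},{"dp":[-0.26,-0.15,0.22],"turn":[0,0,0],"grip":0.9},{"dp":[0,0,0.6],"turn":[0,0,0],"grip":0.9},{"dp":[0,0,0.8],"turn":[0,0,0],"grip":0.9},{"dp":[0,0,0.8],"turn":[0,0,0],"grip":0.9}])

```text
t: 26.25
tool_pos: [0.5539, -0.1142, 0.162]
eef_rot: [179.9, 20.0, 29.8]
contact_force: [-0.7, -0.1, -0.5]
opening: 0.951
```

Request:
carry_out(rows=[{"dp":[0,0,0.8],"turn":[0,0,0],"grip":0.9},{"dp":[0,0,0.8],"turn":[0,0,0],"grip":0.9},{"dp":[0,0,0.8],"turn":[0,0,0],"grip":0.9},{"dp":[0,0,0.8],"turn":[0,0,0],"grip":0.9},{"dp":[0,0,0.8],"turn":[0,0,0],"grip":0.9},{"dp":[0,0,0.8],"turn":[0,0,0],"grip":0.9},{"dp":[0,0,0.8],"turn":[0,0,0],"grip":0.9},{"dp":[0,0,0.4],"turn":[0,0,0],"grip":0.9},{"dp":[0,0,0],"turn":[0,0,0],"grip":0.9},{"dp":[0,0,0],"turn":[0,0,0],"grip":0.9}])

```text
t: 27.5
tool_pos: [0.554, -0.114, 0.3102]
eef_rot: [-180.0, 20.0, 29.9]
contact_force: [-0.1, -0.1, -0.3]
opening: 0.948
```

Run:
```python
from disc import *
both("z")
disc("z",np.array([.6105,-.08,.076])); disc("z",np.array([.575,.082,.076]))
for th in ("flux_bottle","tip_cleaner","tape_1"):
    for c in ("scene","top"):
        for r in optics.place_of(th,c)[:1]: print(th,c,np.round(r["at"],3))
a=cv2.imread("pics/z_scene.png")[130:310,110:350];cv2.imwrite("pics/z_crop.png",cv2.resize(a,(800,600),interpolation=cv2.INTER_CUBIC))
```

```text
z n 244 slope deg [0.05 0.33] z 0.1122 circle [ 0.6107 -0.0799  0.0251]
z n 226 slope deg [-0.46  0.22] z 0.1123 circle [0.5751 0.0834 0.0248]
flux_bottle scene [ 0.792  0.028 -0.002]
flux_bottle top [ 0.792  0.024 -0.   ]
tip_cleaner scene [0.406 0.049 0.   ]
tip_cleaner top [ 0.613 -0.08   0.115]
tape_1 scene [ 0.386 -0.117  0.002]
tape_1 top [ 0.389 -0.112  0.001]
```

View pics/z_crop.png

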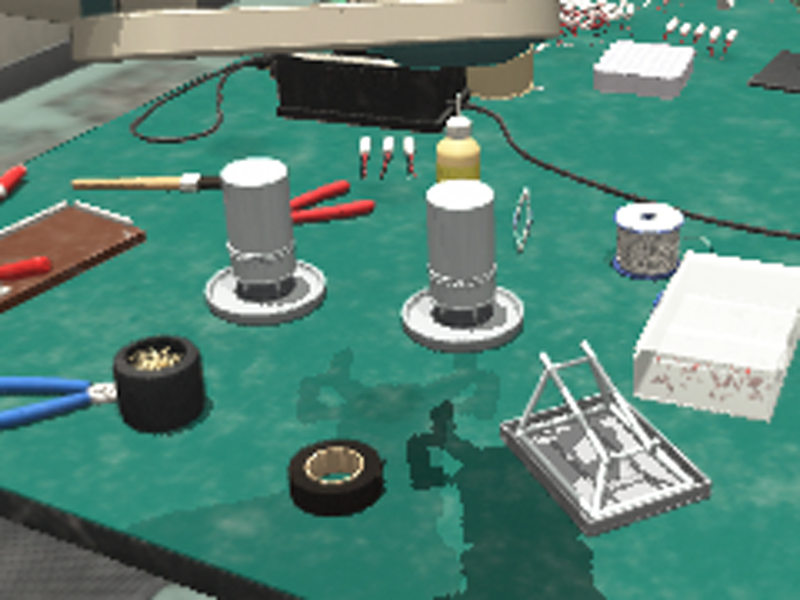

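The final view shows the cup standing upright on the grey post at (460,255), just like the dry cup at (257,225). The bottle (458,150), tip cleaner (160,385) and tape (335,475) are where they were. The arm is clear, so I'm handing in.

```bash
python3 -c "
from plant import arm
print(arm.sign_off())"
```

```text
the job is handed in; nothing more can be done
None
```

The rinsed cup is standing upright, mouth down, on the empty grey post, and I handed the job in at about 28 s of the 45 s allowed. I gripped it across its sides, turned it mouth down in the air and lowered it over the cage. The last millimetres went in steps of at most 0.5 mm until I felt about 5 N upward on the wrist. I then eased off 0.25 mm, opened the jaws and backed away.

**Last checks:**
- **Height and position:** the cup's top is at 112.2 mm, against 112.3 mm for the dry cup. Its centre is within 1 mm of the measured post centre.
- **Upright:** its top slopes by less than 0.4 degrees, which is within the measuring noise.
- **Other things:** the dry cup, bottle, tip cleaner and tape are where they were, the turquoise post was not approached, and the wrist force reads about zero.

**Checks that failed or disagreed:**
- **Post position:** the network put the post top about 6 mm further out in x than my own fits. I used mine, and the cup went over the cage without touching.
- **Cup position before lowering:** one early fit above the post was about 3 mm off, probably taken before the arm had settled. I measured again before lowering.
- **Cup tilt in the hand:** one fit gave the cup's tilt in the grip as 18 degrees instead of 20, but the later checks did not bear this out.
- **Tip cleaner:** in the final top view the network reported the cup as the tip cleaner. The scene view shows the tip cleaner unmoved.

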